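# Bring a macro lens up to its marked focus

## Task

The macro camera on the rail must be put back to the focus that was marked for these vials. Turn the lens's focus ring by its lever, first anticlockwise (to the left, seen from behind the camera) until it comes up against its stop, without forcing it, to take up the slack of the thread; then bring it up clockwise until the lever and the ring's white line are in line with the red marker, and let go. Do not shift the marker, the vial on the stage or the other glassware.

Things in the scene. Friction and masses are not known exactly. Their poses are not given: they have to be found in the camera images.
- lens_rig: Fixed optical rail (375 x 60 mm) with box camera, dark macro lens, stage with a vial (x = +155 mm), white backlight panel (x = +220 mm, 92 wide, top at 162). Origin: on the table below the middle of the focus ring. x: from camera to vial, y: left seen from behind the camera, z: up. Optical axis 115 mm up; camera and lens (x = -130 to +60 mm) reach 42 mm out from it, the marker's screw 51.
- focus_ring (a joint): Angle of the focus ring (80 mm diameter) about the optical axis: 0 at its left stop, growing clockwise seen from behind the camera (lever going from left to right), to the right stop at 1.5. The lever leans 0.75 rad left of upright at 0 and is upright at 0.75. The ring stays where it is left; it takes 1.5 to 2 N at the ball to turn.
- lever_ball (a point): Centre of the black ball (16 mm diameter) at the end of the steel focus lever (6 mm thick), a radial rod fixed to the ring: 85 mm from the optical axis, at rig x = +8 mm. Its axes turn with the ring: parallel to the rig's at ring value 0, else turned about the rig's +x by the ring's value.
- ring_line (a point): Rear end of the white line on the focus ring that lies in line with the lever (40 mm from the axis, 10 mm behind the ring's middle).
- marker (a joint): Angle at which the red marker is clamped on the lens's fixed barrel, just behind the focus ring, counted as the focus ring's: when the ring's value equals it, the lever and white line are in line with the marker.
- marker_tip (a point): Point of the red marker (tab 11 mm wide with a small steel screw on top), facing the focus ring, 40 mm from the optical axis and 12 mm behind the ring's middle. Its axes turn with the marker as those of lever_ball do with the ring.
- sample_vial: Small white bottle with a blue cap, 28 mm in diameter and 62 mm high, standing loose on the round stage 82 mm above the table. Origin at the centre of its underside.
- beaker: Plastic beaker, 71 mm wide and 78 mm high, standing loose to the left of the rail. Origin at the centre of its underside.
- petri_dish: Petri dish, 61 mm wide and 16 mm high, lying loose to the right of the rail. Origin at the centre of its underside.
There are look-alikes about, which are no part of the job. What is shaped like the sample_vial but orange or yellow is not meant.

How it is judged:
On the way:
1. The focus ring is against its left stop (within 0.05 rad) (value of joint focus_ring below 0.05 rad), for 0.1 s.
At the end, for the whole second after the job is handed in: The ring has been at its left stop and now rests with lever and white line in line with the red marker within 0.08 rad (3 mm at the line, 7 mm at the ball); marker unmoved (3 mm), vial upright on its stage (10 mm), beaker and petri dish where they were (30 mm) (angle between the z axis of lever_ball and the z axis of marker_tip, either way round below 0.08 rad and velocity of joint focus_ring between -0.05 and 0.05 rad/s and distance of marker_tip from where it was at the start of the episode below 0.003 m and distance of sample_vial from where it was at the start of the episode below 0.01 m and angle between sample_vial's own z axis and vertical below 0.1 rad and distance of each of beaker, petri_dish from where it was at the start of the episode below 0.03 m); the robot touches nothing.
It fails at once if The lens or its stop is forced: more than 40 N between the robot and the rig (contact force between any of the fingers, the arm and lens_rig above 40 N).
It fails at once if The red marker is shifted by more than 3 mm (distance of marker_tip from where it was at the start of the episode above 0.003 m).
It fails at once if The vial is knocked (distance of sample_vial from where it was at the start of the episode above 0.01 m).
It fails at once if The beaker or the petri dish is pushed away (distance of any of beaker, petri_dish from where it was at the start of the episode above 0.03 m).
It also fails if it takes over 45 s, if anything falls off the work surface, if the arm or the gripper's body presses on something with over 40 N, if the wrist force passes 120 N, or if a joint passes its speed limit or range.

## Robot

A 6-joint arm with a two-finger parallel gripper is mounted at the origin on a cart in front of the work surface, level with it; the furniture and walls round the work are solid. World frame = base frame: x ahead of the robot, y to its left, z up, the work surface at z = 0. Lengths are in m, angles in rad, forces in N, time in s.
With the tool pointing down it reaches from about 0.375 to 0.925 m from the base axis. Payload 5.7 kg.
Tool frame: the origin (TCP) lies midway between the tips of the shut fingers; the grasp point (between the pads) lies 19 mm behind it; z points along the fingers, y is the line along which they close (so a half turn about z gives the same grasp; the last joint's range is limited). The gripper opens to 88 mm and grips with 3 to 60 N. Pads are 20 mm wide; open, the fingers measure 115 mm over their backs; the gripper's body (75 mm by 178 mm) begins 61 mm behind the grasp point.
Start: joints at [-1.35, 0.359, 1.51, -0, 1.272, -0.115], TCP at [0.198, -0.566, 0.223] pointing down, gripper open.
Joint ranges: [-2.97, 2.97], [-1.01, 2.36], [0.21, 2.38], [-0.96, 4.11], [0.2, 2.71], [-2.98, 2.98]. Speed limits (rad/s): [2.39, 2.39, 3.14, 3.14, 3.14, 3.14].

## Interface

Orientations are given as a unit quaternion [x, y, z, w].
In Python, from bench import move_ptp, servo_line, goto_joints, move_gripper, sleep, inverse_kinematics, capture, PlanningError, close_job, spot_in, silhouettes, current_clock, current_joint_pos, current_qvel, current_joint_torque, current_position, current_orientation, current_force, current_torque, current_finger_gap, current_grip_force gives the robot as it stands. Calls block until the motion is done:
- move_ptp(position, orientation): joint-space move of the TCP to a pose.
- servo_line(position, orientation=None, rate=0.15, contact_N=None): straight line of the TCP; orientation=None keeps the orientation; rate is the mean speed in m/s. With contact_N (N) it stops when the force on the tool has changed by that much, and returns True; else False.
- goto_joints(angles): joint-space move.
- move_gripper(opening): finger opening in m; the grip force is fixed at half the most; returns when the fingers have stopped.
- sleep(seconds).
- inverse_kinematics(position, orientation): joint angles nearest the present ones, or None.
- capture(name): name is "scene" or "top"; returns a dict with "image" (384x512x3 uint8, blue, green, red), "range_z" (384x512 float32, m along the optical axis (not along the pixel's ray), 0 where there is no reading), "intrinsics" (3x3 intrinsics, pixels), "k1" (the pictures are not rectified: a ray, as slopes to the right and down, at radius r is drawn at 1 + k1 r^2 times it, then the intrinsics apply), "R" (3x3) and "t" (3): a world point X has camera coordinates R X + t. Camera axes: x right, y down, z forward; pixel columns grow to the right and rows downward; lengths in m; the calibration is good to about 2 mm. A picture is of the moment at which its call begins.
A pose or a line that the arm cannot do raises PlanningError and nothing moves.
- close_job(): hands the job in; it is judged then, once.
Trained networks look in the newest picture that a camera, given by its name, has taken for a name from the list of things; names that differ only in an ending like _2 or _b are one class to them, and where a whole thing is asked for, a point or a joint stands for the part that bears it (a point fixed in the world has none). Each returns a list of dicts, best first, with "conf" (0 to 1); they miss things now and then, are a little off and sometimes report something else, mostly with a low value. They report only what shows in the picture. A call takes as long as a camera call. They do not tell look-alikes from the thing itself.
- spot_in(camera, query): "xy" ([column, row] in pixels, amid what is visible of it).
- silhouettes(camera, query): "region" (384x512 bool, what is visible of it) and "xy" ([column, row] in pixels, amid what is visible of it).
Readings, each from a call of its own:
- current_clock(): time.
- current_joint_pos(): joint angles.
- current_qvel(): joint speeds.
- current_joint_torque(): joint torques, N m.
- current_position(): TCP position.
- current_orientation(): TCP orientation.
- current_force(): force on the tool from outside, world axes, zero at the start.
- current_torque(): the same for the moment, N m.
- current_finger_gap(): finger opening in m.
- current_grip_force(): force on a finger pad.
Only numpy, scipy, OpenCV 4.12 (cv2) and the standard library are available. Lean on these libraries where they do the work, as an engineer would, in place of code of your own. Each camera call takes 0.05 s, during which the arm holds its last target. There are 200 camera calls.

## Working session

There is one attempt and no reset: what is moved stays moved. The work goes in short steps, each a Python script; the robot and the scene stay as the last script left them, time stands still between calls to the robot, and variables do not carry over. Pictures are saved under pics/ and viewed, at most 10 in all, crops included, and the job is handed in when it is done.

```bash
mkdir -p pics; ls
cat > h.py <<'E'
import numpy as np, cv2
from bench import *
def ray(c,px):
    K=c["intrinsics"]; d=np.array([(px[0]-K[0][2])/K[0][0],(px[1]-K[1][2])/K[1][1]]); u=d.copy()
    for _ in range(20): u=d/(1+c["k1"]*(u@u))
    return np.array([u[0],u[1],1.])
def w(c,px,z=None):
    if z is None:
        p=c["range_z"][int(px[1])-1:int(px[1])+2,int(px[0])-1:int(px[0])+2]; p=p[p>0]; z=np.median(p) if len(p) else np.nan
    return np.asarray(c["R"]).T@(ray(c,px)*z-np.asarray(c["t"]))
def proj(c,X):
    x=np.asarray(c["R"])@X+np.asarray(c["t"]); u=x[:2]/x[2]; u=u*(1+c["k1"]*(u@u)); K=np.asarray(c["intrinsics"])
    return K[:2,:2]@u+K[:2,2]
E
python3 - <<'E'
from h import *
np.set_printoptions(precision=4,suppress=True)
ims=[]
for n in ("scene","top"):
    c=capture(n); np.save(f"{n}.npy",c,allow_pickle=True)
    print(n,"cam pos",-np.asarray(c["R"]).T@c["t"],c["intrinsics"][0][0],c["k1"])
    cv2.imwrite(f"pics/{n}0.png",cv2.resize(c["image"],(800,600),interpolation=cv2.INTER_CUBIC))
    for q in ("lens_rig","lever_ball","ring_line","marker_tip","sample_vial","beaker","petri_dish"):
        for r in spot_in(n,q)[:2]: print(n,q,round(r["conf"],2),np.array(r["xy"]),w(c,r["xy"]))
E
```

```text
pics
scene cam pos [0.098  0.6666 0.6746] 370.2502051221123 0.02758244772808923
scene lens_rig 0.74 [269.8 212.7] [ 0.5375 -0.0148  0.096 ]
scene lever_ball 0.82 [264.9 193.8] [ 0.5585 -0.0209  0.1453]
scene ring_line 0.62 [268.  194.7] [ 0.549  -0.0215  0.1456]
scene marker_tip 0.57 [280.8 191.8] [ 0.5246 -0.0457  0.1513]
scene sample_vial 0.67 [217.3 225.4] [0.6729 0.0481 0.0318]
scene sample_vial 0.66 [245.  191.7] [ 0.7058 -0.1265  0.0432]
scene beaker 0.89 [231.5 282.9] [0.5106 0.1866 0.0189]
scene petri_dish 0.81 [332.2 204. ] [ 0.4636 -0.2609  0.0179]
top cam pos [ 0.5445 -0.0382  1.2673] 496.20205282506686 -0.1624055123386548
top lens_rig 0.58 [258.2 193.4] [ 0.6011 -0.0502  0.1482]
top lever_ball 0.75 [257.3 216.1] [ 0.5498 -0.0491  0.1551]
top ring_line 0.8 [259.9 215.3] [ 0.5517 -0.0549  0.1547]
top marker_tip 0.5 [255.4 226.9] [ 0.5255 -0.0453  0.1507]
top sample_vial 0.64 [295.1 124.6] [ 0.7771 -0.139   0.059 ]
top sample_vial 0.58 [223.6 162.5] [0.6794 0.0348 0.0614]
top beaker 0.77 [152.4 234.5] [0.4976 0.2176 0.0008]
top petri_dish 0.63 [259.3 148. ] [ 0.7051 -0.0508  0.1432]
top petri_dish 0.62 [256.6 225.2] [ 0.5293 -0.0479  0.1509]
```

View pics/scene0.png

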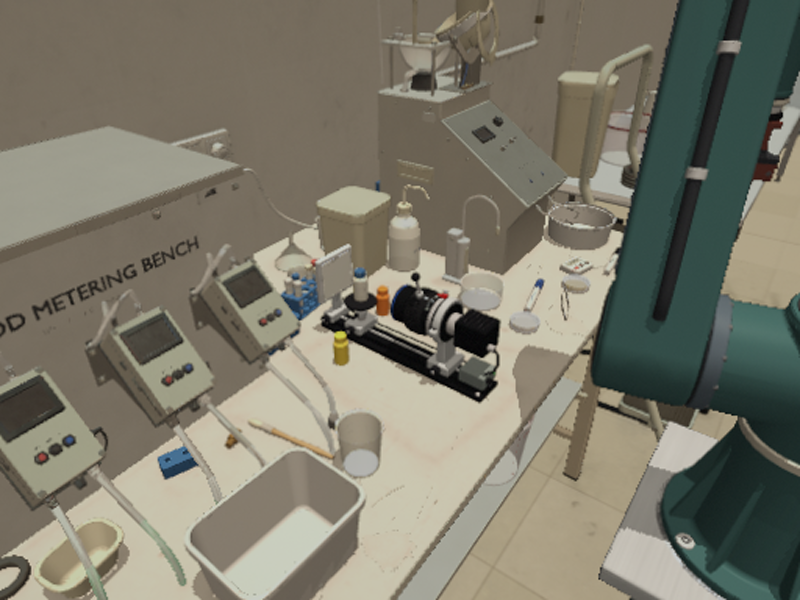

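View pics/top0.png

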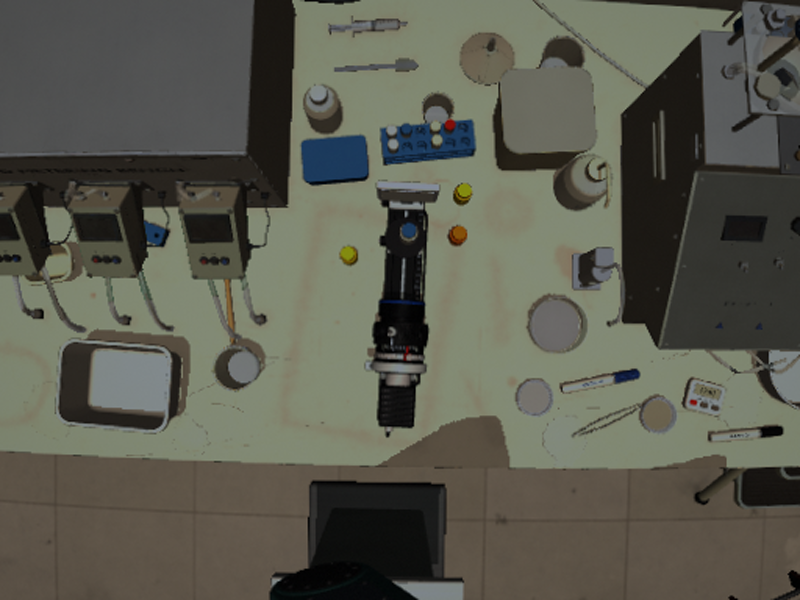

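The scene view shows the rig along world +x, with the lever ball at about (267,177) px and the red marker near (283,190). In the top view the ball is at about (250,212) px, the vial cap at (261,148) and the red mark near (260,226). I'll zoom in.

Run:
```python
from h import *
np.set_printoptions(precision=4,suppress=True)
o=[]
for n,(x0,y0) in (("scene",(235,165)),("top",(225,190))):
    c=np.load(f"{n}.npy",allow_pickle=True).item(); im=c["image"][y0:y0+75,x0:x0+66]
    im=cv2.convertScaleAbs(im,alpha=1.0 if n=="scene" else 2.0)
    o.append(cv2.resize(im,(396,450),interpolation=cv2.INTER_CUBIC))
cv2.imwrite("pics/crop1.png",np.hstack(o))
c=np.load("top.npy",allow_pickle=True).item()
# cloud from top: rig features by height bands
H,W=c["range_z"].shape
P=np.array([[w(c,(u,v),c["range_z"][v,u]) for u in range(225,300)] for v in range(100,285)]).reshape(-1,3)
im=c["image"][100:285,225:300].reshape(-1,3).astype(int)
pan=P[(P[:,2]>.15)&(P[:,2]<.175)&(P[:,0]>.73)]; print("panel",len(pan),pan.mean(0),pan.min(0),pan.max(0))
for a in np.arange(.40,.63,.02):
    s=P[(P[:,2]>.1)&(P[:,0]>a)&(P[:,0]<a+.02)&(abs(P[:,1]+.05)<.07)]
    if len(s): print(round(a,2),len(s),s[:,1].min(),s[:,1].max(),s[:,2].max())
b=(im[:,0]>im[:,2]*1.5)&(P[:,2]>.13)&(P[:,0]>.65)&(P[:,0]<.73); print("cap",b.sum(),P[b].mean(0))
r=(im[:,2]>im[:,1]*1.6)&(im[:,2]>60)&(P[:,2]>.1); print("red",r.sum(),P[r])
```

```text
panel 265 [ 0.7682 -0.0532  0.1597] [ 0.7611 -0.0986  0.1501] [ 0.7764 -0.008   0.1673]
0.4 22 -0.03519666596329007 -0.025753443858784638 0.11267278654720495
0.42 187 -0.06694789038868623 -0.0166753981653701 0.147061474608001
0.44 206 -0.06863829175879475 -0.016451648561444633 0.1458794137807056
0.46 207 -0.06851102300301305 -0.018197468181847778 0.1468314217234115
0.48 146 -0.07731415658162524 -0.010569406014209849 0.15310286436352075
0.5 321 -0.08428336006228551 0.005935939957021887 0.1659473997200775
0.52 281 -0.08336025527048235 -0.007501945247865097 0.1646240355947259
0.54 381 -0.08567120808310053 -0.004553755586653794 1.2672878222153003
0.56 275 -0.08536501469369022 -0.006764687569618163 0.20389676087283837
0.58 266 -0.08074611639029093 -0.013055548252138909 0.1535654797555167
0.6 70 -0.08016847836452419 -0.012907657588027558 0.1524720948916413
cap 66 [ 0.7075 -0.055   0.1438]
red 16 [[ 0.5367 -0.0554  0.1541]
 [ 0.5367 -0.0577  0.1486]
 [ 0.5344 -0.0555  0.1524]
 [ 0.5344 -0.0578  0.1472]
 [ 0.5322 -0.0555  0.1533]
 [ 0.53   -0.0555  0.1522]
 [ 0.5276 -0.0534  0.1458]
 [ 0.5277 -0.0556  0.1542]
 [ 0.5277 -0.0579  0.1456]
 [ 0.5254 -0.0511  0.156 ]
 [ 0.5255 -0.0533  0.1551]
 [ 0.5232 -0.0511  0.1573]
 [ 0.5234 -0.0533  0.1618]
 [ 0.521  -0.0511  0.1592]
 [ 0.5211 -0.0534  0.1586]
 [ 0.5188 -0.0534  0.1574]]
```

View pics/crop1.png

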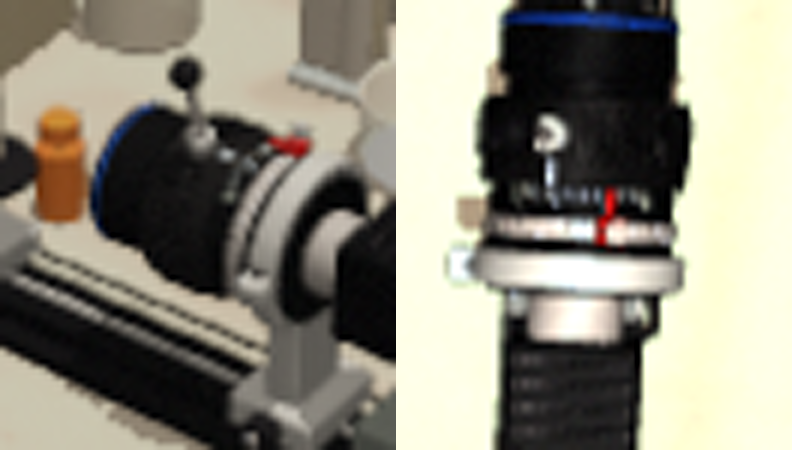

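```bash
cat >> h.py <<'E'
def rigpt(rig,xr,rad,q):
    x,y,a=rig[:3]; l=0.75-q; yr=rad*np.sin(l); z=.115+rad*np.cos(l)
    return np.array([x+xr*np.cos(a)-yr*np.sin(a),y+xr*np.sin(a)+yr*np.cos(a),z])
E
python3 - <<'E'
from h import *
from scipy.optimize import least_squares
np.set_printoptions(precision=4,suppress=True)
C={n:np.load(f"{n}.npy",allow_pickle=True).item() for n in("scene","top")}
c=C["top"]
P=np.array([[w(c,(u,v),c["range_z"][v,u]) for u in range(235,275)] for v in range(195,235)]).reshape(-1,3)
b=P[(P[:,2]>.175)&(P[:,2]<.3)];print("ball top pts",len(b),b.mean(0),b.max(0))
uv=[proj(c,p) for p in b[b[:,2]>.185]];print(np.mean(uv,0))
R={}
for n in C:
    im=C[n]["image"].astype(int); m=(im[...,2]>1.7*im[...,1])&(im[...,2]>1.7*im[...,0])&(im[...,2]>70)
    m[:180]=0;m[235:]=0;m[:,:250]=0;m[:,295:]=0
    v,u=np.where(m);R[n]=(u.mean(),v.mean());print(n,"red",m.sum(),R[n],u.min(),u.max(),v.min(),v.max())
ob=np.mean(uv,0)
def f(p):
    r=[]
    r+=list(proj(C["scene"],rigpt(p,.008,.085,p[3]))-[266,177.2])
    r+=list(proj(C["top"],rigpt(p,.008,.085,p[3]))-ob)
    for n in C: r+=list((proj(C[n],rigpt(p,p[5],.042,p[4]))-R[n])*.5)
    r+=[(p[0]-.551)/.003,(p[1]+.0455)/.002,(p[2]+.033)/.01]
    return r
s=least_squares(f,[.551,-.0455,-.033,.6,.8,-.018]);print(s.x,np.array(s.fun))
for a in (.5,.7,.9,1.1): print(a,[proj(C[n],rigpt(s.x,-.012,.040,a)) for n in C])
E
```

```text
ball top pts 45 [ 0.558  -0.0205  0.1987] [ 0.5645 -0.0131  0.2052]
[244.0476 211.9048]
scene red 17 (np.float64(282.88235294117646), np.float64(188.8235294117647)) 279 286 188 190
top red 11 (np.float64(259.27272727272725), np.float64(226.1818181818182)) 258 260 222 230
[ 0.5492 -0.0454 -0.0325  0.451   0.9871 -0.0227] [-0.6871  0.0293  0.3593  0.0421 -0.3519 -0.0462  0.1429  0.2665 -0.6021
  0.0266  0.0504]
0.5 [array([274.5667, 191.216 ]), array([250.988 , 221.4536])]
0.7 [array([276.2901, 189.5769]), array([254.5082, 221.6407])]
0.9 [array([277.9938, 188.4491]), array([258.0636, 221.8248])]
1.1 [array([279.6068, 187.8714]), array([261.4972, 221.9976])]
```

Run:
```python
from h import *
np.set_printoptions(precision=4,suppress=True)
bx=.557
j0=np.array(current_joint_pos()); best=None
for q in ([0,1,0,0],[1,0,0,0]):
    j=inverse_kinematics([bx,-.0205,.30],q)
    if j is not None: print(q,np.array(j)); best=q if best is None or abs(np.array(j)-j0).max()<best[1] else best
    if j is not None and not isinstance(best,tuple): pass
    d=abs(np.array(j)-j0).max() if j is not None else 9
    best=(q,d) if best is None or not isinstance(best,tuple) or d<best[1] else best
q=best[0];print(best)
p=current_position(); servo_line([p[0],p[1],.33])
move_gripper(.04)
move_ptp([bx,-.0205,.30],q)
print("gap",current_finger_gap(),current_position())
print("down hit",servo_line([bx,-.0205,.186],rate=.08,contact_N=8), current_force(), current_clock())
```

```text
[0, 1, 0, 0] [-0.1607  0.2357  1.4939 -0.      1.412  -1.7315]
[1, 0, 0, 0] [-0.1607  0.2357  1.4939 -0.      1.412   1.4101]
([1, 0, 0, 0], np.float64(1.5251726237412355))
gap 0.039861271727355416 [ 0.5571 -0.0213  0.3   ]
down hit False [0.2019 0.8672 0.7348] 6.45
```

Run:
```python
from h import *
np.set_printoptions(precision=4,suppress=True)
f0=np.array(current_force())
print(servo_line([.557,.034,.166],rate=.03,contact_N=7), current_position(), np.array(current_force())-f0,current_clock())
sleep(.3)
print(np.array(current_force())-f0,current_position())
c=capture("scene");np.save("s1.npy",c,allow_pickle=True)
a=c["image"][150:240,225:305]
t=capture("top");np.save("t1.npy",t,allow_pickle=True)
b=cv2.convertScaleAbs(t["image"][180:270,215:295],alpha=2)
cv2.imwrite("pics/crop2.png",np.hstack([cv2.resize(x,(400,450),interpolation=cv2.INTER_CUBIC) for x in (a,b)]))
```

```text
True [0.5568 0.0227 0.1697] [-1.1179 -3.8479  3.5811] 7.8583
[ 0.3191 -2.4956  3.0817] [0.5568 0.0225 0.1695]
```

View pics/crop2.png

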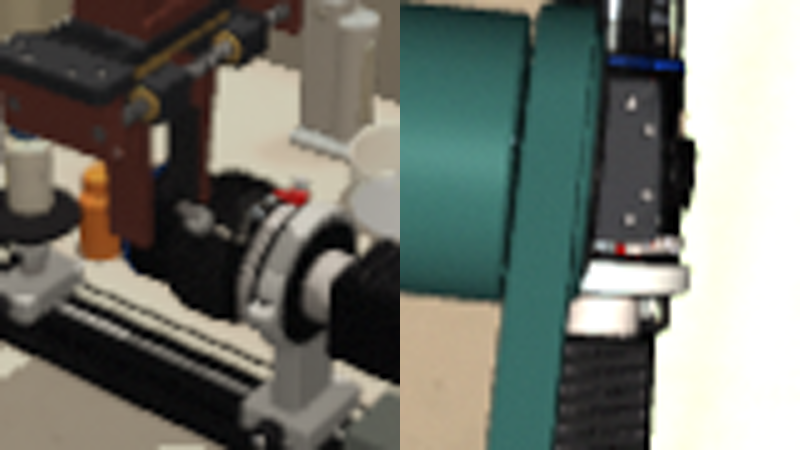

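The fingers straddle the lever and the marker hasn't moved. I can't tell yet whether the ring is at its stop, so I'll push a little further.

Run:
```python
from h import *
np.set_printoptions(precision=4,suppress=True)
p=current_position()
for i in range(2):
    print(servo_line([.557,.036,.163],rate=.02,contact_N=9), current_position(), np.array(current_force()),current_clock())
sleep(.2); print(current_force())
```

```text
True [0.557  0.0227 0.1692] [-1.2509 -3.3396  6.9125] 8.5917
True [0.557  0.0228 0.169 ] [-1.2005 -2.184   7.1699] 8.925
[-1.896  -2.6385  6.8636]
```

Run:
```python
from h import *
np.set_printoptions(precision=4,suppress=True)
servo_line([.557,.0185,.172],rate=.05); sleep(.2); f0=np.array(current_force()); print("free",f0)
print(servo_line([.557,.034,.172],rate=.02,contact_N=10), current_position(), np.array(current_force())-f0)
sleep(.3); print(current_position(), np.array(current_force())-f0,current_clock())
servo_line([.557,.0125,.176],rate=.05)
c=capture("scene"); print([(round(r["conf"],2),np.array(r["xy"])) for r in silhouettes("scene","lever_ball")[:2]])
cv2.imwrite("pics/crop3.png",cv2.resize(c["image"][150:225,230:320],(800,600),interpolation=cv2.INTER_CUBIC))
```

```text
free [ 0.0495 -0.118  -0.1386]
True [0.5569 0.0241 0.1717] [ 0.0747 -3.1041  2.848 ]
[0.5568 0.0241 0.1716] [ 1.4389 -1.9926  3.3784] 10.3667
[(0.56, array([267.3, 193.1]))]
```

View pics/crop3.png

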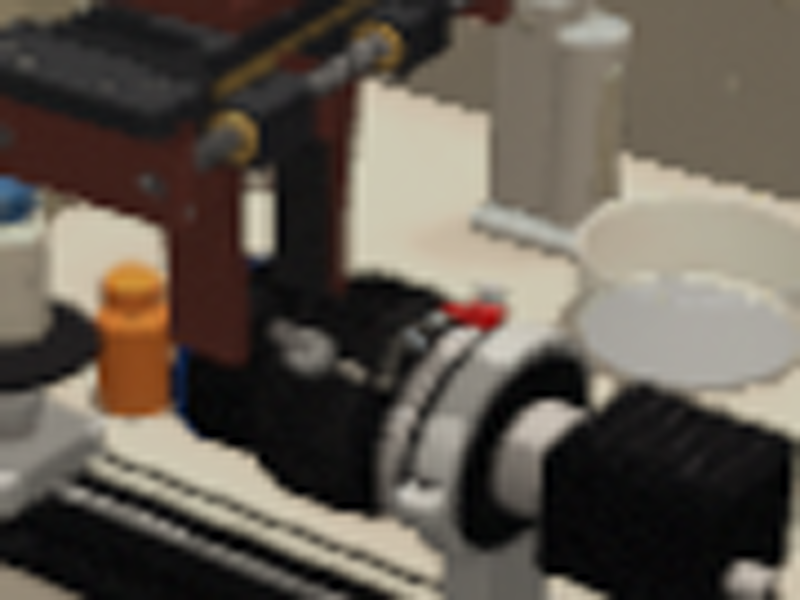

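```bash
cat >> h.py <<'E'
RIG=(.5492,-.0454,-.0325)
def tcp(q,off=.012):
    b=rigpt(RIG,.008,.085,q); return [.557,b[1]-off,b[2]-.010]
E
python3 - <<'E'
from h import *
np.set_printoptions(precision=4,suppress=True)
c=np.load("s1.npy",allow_pickle=True).item(); print("line q=0,.1",proj(c,rigpt(RIG,-.01,.04,0)),proj(c,rigpt(RIG,-.01,.04,.1)))
for q in (0.05,.25,.45,.65,.85):
    h=servo_line(tcp(q),rate=.05,contact_N=12); print(q,h,current_position(),current_force())
    if h: break
servo_line(tcp(.85,.004),rate=.05)
p=current_position(); servo_line([p[0],p[1],.30],rate=.15)
move_ptp([.5,-.33,.33],[1,0,0,0])
for n in("scene","top"):
    c=capture(n);np.save(n+"2.npy",c,allow_pickle=True)
    print(n,[(k,np.array(r["xy"]),round(r["conf"],2)) for k in("lever_ball","ring_line","marker_tip") for r in spot_in(n,k)[:1]])
    o=c["image"][165:225,240:292] if n=="scene" else cv2.convertScaleAbs(c["image"][195:255,233:285],alpha=2)
    L=np.hstack([L,cv2.resize(o,(400,462),interpolation=cv2.INTER_CUBIC)]) if n=="top" else cv2.resize(o,(400,462),interpolation=cv2.INTER_CUBIC)
cv2.imwrite("pics/crop4.png",L); print(current_clock())
E
```

```text
line q=0,.1 [270.0224 196.831 ] [270.723  195.5051]
0.05 True [ 0.5572 -0.0009  0.1701] [1.9    1.5174 1.0911]
scene [('lever_ball', array([268.1, 194. ]), 0.92), ('ring_line', array([268. , 193.8]), 0.79), ('marker_tip', array([270.4, 210.1]), 0.63)]
top [('lever_ball', array([256. , 215.3]), 0.92), ('ring_line', array([258.7, 213.9]), 0.58)]
14.9667
```

View pics/crop4.png

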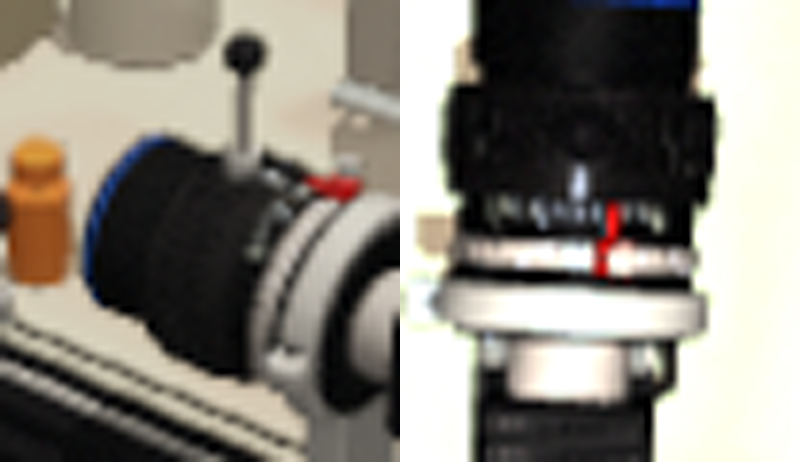

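The ring now sits at about 0.77, with the white line at top px (256,221.4). The red tip is at about (260.7,222) and the red tail at about (259,230). I'll check the raw pixels to settle the marker's centre line.

Run:
```python
from h import *
np.set_printoptions(precision=3,suppress=True,linewidth=200)
c=np.load("top2.npy",allow_pickle=True).item()
for v in range(216,233): print(v," ".join("%3d,%3d,%3d"%tuple(c["image"][v,u][::-1]) for u in range(254,267)))
for xr,r in((-.01,.04),(-.012,.04),(-.018,.043),(-.02,.051),(-.03,.043)): print(xr,r,[proj(c,rigpt(RIG,xr,r,a)) for a in(.75,.95,1.05,1.15)])
```

```text
216  21, 20, 20  34, 33, 35  47, 48, 53  24, 24, 25  19, 18, 18  16, 15, 15  10,  9,  9   7,  6,  6   7,  7,  7   5,  5,  4   5,  4,  5   8,  7,  7   5,  5,  5
217  23, 22, 21  49, 49, 52  87, 92,101  41, 42, 45  20, 19, 19  15, 14, 14  10, 10,  9   9, 10,  9   9,  8,  8   9,  7,  8   7,  7,  7   7,  6,  6   8,  8,  7
218  23, 21, 21  60, 62, 67 102,107,119  46, 48, 51  18, 17, 16  15, 14, 14  14, 13, 12  11, 11, 10  11, 10, 11  11, 10, 10   9,  8,  9   8,  8,  8   9,  7,  8
219  23, 22, 22  75, 78, 84 104,110,121  46, 47, 51  19, 17, 17  15, 14, 14  12, 11, 11  11,  9,  9  11, 11, 11   9,  8,  9   9,  8,  9   7,  6,  7   6,  7,  6
220  18, 17, 17  62, 63, 69  78, 82, 91  33, 34, 38  13, 12, 12  12, 10, 11   9,  8,  9   9,  9,  9   9,  8,  9   9,  8,  9   9,  9,  9   8,  8,  8   6,  6,  7
221  29, 30, 33  41, 42, 45  45, 47, 51  19, 19, 21  39, 42, 46  20, 19, 21  54,  6,  6  45, 19, 20  36, 33, 32  23, 24, 25  34, 34, 33  21, 20, 19  19, 19, 18
222  45, 47, 51  43, 45, 49  71, 74, 82  31, 32, 35  65, 69, 76  34, 32, 34 109, 10,  9  76, 25, 27  60, 55, 54  30, 31, 31  56, 58, 57  48,
[... 1524 characters left out ...]
 53, 52, 49  51, 49, 46  48, 47, 44  45, 44, 42  42, 41, 39  26, 25, 24  21, 21, 20  20, 20, 18
-0.01 0.04 [array([255.425, 220.792]), array([258.965, 220.974]), array([260.684, 221.062]), array([262.344, 221.145])]
-0.012 0.04 [array([255.379, 221.684]), array([258.919, 221.866]), array([260.638, 221.953]), array([262.298, 222.035])]
-0.018 0.043 [array([255.248, 224.378]), array([259.064, 224.572]), array([260.917, 224.663]), array([262.706, 224.748])]
-0.02 0.051 [array([255.222, 225.323]), array([259.78 , 225.554]), array([261.992, 225.661]), array([264.127, 225.761])]
-0.03 0.043 [array([254.969, 229.749]), array([258.786, 229.939]), array([260.64 , 230.025]), array([262.43 , 230.103])]
```

```bash
cat > fin.py <<'E'
from h import *
import sys
np.set_printoptions(precision=4,suppress=True)
q0,q1=map(float,sys.argv[1:3])
p=tcp(q0,0); move_ptp([p[0],p[1],.30],[1,0,0,0])
print("down",servo_line(p,rate=.1,contact_N=12))
n=3; ok=True
for q in np.linspace(q0,q1,n+1):
    if servo_line(tcp(q),rate=.03,contact_N=15): print("hit",q,current_position(),current_force()); ok=False; break
print(current_position(),current_force())
p=current_position(); servo_line([p[0],p[1]+.012*(-1),p[2]],rate=.05)
p=current_position(); servo_line([p[0],p[1],.30],rate=.15); move_ptp([.5,-.33,.33],[1,0,0,0])
c=capture("top");s=capture("scene")
im=c["image"].astype(int)
for v in range(215,226): print(v," ".join("%3d,%3d"%tuple(im[v,u][[2,1]]) for u in range(254,268)))
o=[cv2.resize(s["image"][165:225,240:292],(400,462),interpolation=cv2.INTER_CUBIC),cv2.resize(cv2.convertScaleAbs(c["image"][195:255,233:285],alpha=2),(400,462),interpolation=cv2.INTER_CUBIC)]
cv2.imwrite("pics/fin%d.png"%int(q1*1000),np.hstack(o)); print(current_clock())
E
sed -i 's/+.012\*(-1),p\[2\]/+.009,p[2]/' fin.py
sed -i 's/p\[1\]+.009/p[1]-.009+.018*0 if False else p[1]+.009/' fin.py
python3 - <<'E'
s=open('fin.py').read().replace("p[1]-.009+.018*0 if False else p[1]+.009","p[1]+.009"); open('fin.py','w').write(s)
E
grep -n "009" fin.py; python3 fin.py .77 1.016
```

```text
11:p=current_position(); servo_line([p[0],p[1]+.009,p[2]],rate=.05)
down False
[ 0.557  -0.0804  0.1869] [ 0.5093 -0.6943  0.6945]
215  13, 12  17, 15  23, 22  24, 23  20, 20  30, 29  96, 97 111,114 109,112  46, 46  10, 10   8,  7   7,  7   8,  7
216  18, 16  20, 19  18, 17  22, 21  20, 19  17, 16  33, 34  37, 36  16, 16  11, 10   5,  5   6,  6   7,  7   4,  4
217  21, 20  25, 24  19, 19  23, 21  21, 20  16, 15  73, 76  55, 58  20, 21  10,  9   6,  6   7,  6   7,  6   5,  4
218  22, 20  27, 25  27, 26  22, 21  19, 19  16, 16  97,103  67, 70  23, 23  10, 10   9,  8  10,  9   8,  7   7,  6
219  23, 22  27, 26  25, 23  22, 21  19, 18  16, 15  97,102  53, 55  16, 16   8,  8   9,  7   8,  7   5,  5   6,  6
220  18, 17  22, 21  18, 18  17, 15  13, 12  11, 10  75, 79  47, 49  16, 16   8,  6   8,  8   8,  8   8,  8   8,  6
221  29, 30  29, 29  42, 44  17, 18  40, 41  20, 19  59, 21  53, 33  39, 36  23, 24  34, 34  21, 20  18, 18   8,  8
222  45, 47  45, 46  71, 74  31, 32  66, 69  34, 32 109,  9  76, 25  60, 55  30, 31  57, 59  49, 49  46, 47  14, 14
223  32, 33  35, 36  54, 56  25, 26  48, 51  36, 33 132, 14  71, 15  44, 40  14, 14  43, 46  51, 52  79, 81  27, 28
224  13, 13  19, 18  17, 16  14, 13  12, 12  34, 32 132, 17  57,  4  10,  6   3,  4   5,  5  19, 21  73, 76  26, 27
225  14, 13  18, 18  18, 17  15, 14  14, 11  28, 23 110, 13  43,  3   5,  4   4,  4   4,  4   3,  3  20, 21   8,  9
21.4
```

The white line and the red pointer now both centre on column 260.4 in the top image. The marker hasn't moved and the robot is clear, so I'm handing in.

```bash
python3 -c "
from bench import *
print(current_clock(), close_job())"
```

```text
the job is handed in; nothing more can be done
21.4 None
```

I turned the focus ring left until it came up hard against its stop, then brought it clockwise until the white line met the red marker (both at pixel column 260.4 in the top view), released it and handed the job in at 21.4 s; no verdict was returned.

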